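# Re-hang the lift-off door of the clay drying cabinet

## Task

Take the small cabinet's grey door out of the slotted rack, hold it open at about a right angle to the cabinet and lower both of its knuckles gently onto the two upright hinge pins until it hangs fully home. Feel your way on, do not force or jam it: the hinge is not exactly where it is measured. Then let go and push the door shut against its rubber stops, leave it free, and leave everything else where it is.

Things in the scene. Friction and masses are not known exactly. Their poses are not given: they have to be found in the camera images.
- door: grey steel door, 0.3 to 0.5 kg, upright in any one of the rack's slots, hinge side away from the robot; tallest panel, the only one with knuckles and knob. Panel 150 wide (own y) x 200 high (z) x 8 thick (x). Origin: centre of the panel's underside; +y = hinge side, -x = outer face. Knob on the outer face, 22 mm across, 22 out, at y -58, z 110. Centre of mass near the panel's centre. Top edge free to grip
- knuckle_low (a point): on the door: bore centre at the lower knuckle's underside (door x 0, y +96, z 35 mm). The two knuckles are upright steel tubes on the hinge edge, 23 mm outside, 10.6 mm bore, 22 long, open at both ends, on one axis. Axes as the door's
- knuckle_high (a point): on the door: bore centre at the upper knuckle's underside (door x 0, y +96, z 143 mm), 108 mm above the lower one. Axes as the door's
- door_edge (a point): on the door: a point of its inner face near the free edge (door x +4, y -57, z 100 mm). Axes as the door's
- cabinet: open-fronted grey cabinet, fixed, 180 deep (own x) x 200 wide (y), top at 232 mm. Origin: centre of its footprint on the table. Its face looks along own -x (about across the table to the rack) at x -90; the hinge is on its own +y side, far from the robot. Shut, the door's axes are parallel to the cabinet's; open 90 degrees, the door is turned -90 degrees about z from that: free edge straight out, outer face to +y
- hinge_low (a point): on the cabinet: NOMINAL foot of the lower pin = the shoulder the knuckle rests on, 65 mm up (cabinet x -110, y +85). The leaf is slotted and clamped: both pins really stand up to 5 mm off along the cabinet's x and up to 5 mm along its y, same for both, height exact. Pin 8 mm diameter, 18 tall, top 2.5 mm tapered to 5 mm; shoulder 15 mm across. Hung, the door's underside is 30 mm, its top 230 mm up
- hinge_high (a point): on the cabinet: NOMINAL foot of the upper pin, 108 mm straight above hinge_low (173 mm up); same pin, same unknown shift, so both knuckles meet their pins at once. Axes as the cabinet's
- stop_face (a point): on the cabinet: between the faces of its two rubber door stops (cabinet x -100, y -68, z 130 mm), 10 mm out of its face. Let go, the shut door may spring back up to 10 mm from them; that is fine. At cabinet y +3 to +37 a steel lock tab 239 to 244 mm up reaches 38 mm out of the face, over the shut door's top: the door cannot be lifted on or off when less than 40 degrees open
- rack: wooden rack, fixed, 100 x 200 mm, three slots 70 mm apart along own y, each 10.4 mm wide, running along own x; slot floor at 10 mm, slot walls up to 65 mm. Origin: centre of its underside
- panel_a: bare plywood panel 130 wide x 85 high x 8 mm, stands upright in another slot of the rack; no knuckles, no knob. Bystander. Origin: centre of its underside
- panel_b: green painted panel 110 wide x 95 high x 8 mm, upright in another slot of the rack. Bystander. Origin: centre of its underside
- tablet_a: reddish clay tablet 85 x 60 x 14 mm lying on the table. Bystander. Origin: centre of its underside
- tablet_b: buff clay tablet 100 x 65 x 14 mm lying on the table. Bystander. Origin: centre of its underside
- paint_jar: jar of paint, 60 mm across, 75 high. Bystander. Origin: centre of its underside
- glue_bottle: glue bottle 48 mm across, 130 high. Bystander. Origin: centre of its underside
- brush_cup: white cup 76 mm across, 90 high. Bystander. Origin: centre of its underside
- brush: paint brush lying on the table. Bystander

How it is judged (in metres and radians):
On the way, in this order (a step that is already met when the one before it is completed fails the run):
1. the door hangs fully home on both pins, still open (horizontal distance between knuckle_low and hinge_low below 0.0087 m and z of knuckle_low in the frame of hinge_low between -0.003 and 0.003 m and horizontal distance between knuckle_high and hinge_high below 0.0087 m and z of knuckle_high in the frame of hinge_high between -0.003 and 0.003 m), for 0.2 s.
2. the hung door is shut against its stops (all of step 1 and x of door_edge in the frame of stop_face above -0.016 m), for 0.2 s.
At the end, for the whole second after the job is handed in: the door hangs fully home: each knuckle's underside within 3 mm of its pin's shoulder in height and within 8.7 mm sideways of the nominal hinge point (it can only hang there with the pins in its bores); the free edge is within 16 mm of the rubber stops; the door is released and at rest (all of step 2 and linear speed of door below 0.01 m/s and angular speed of door below 0.05 rad/s); the robot touches nothing.
It fails at once if the door is forced on: it presses on the cabinet or its hinge with more than 60 N (contact force between door and cabinet above 60 N).
It fails at once if a bystander is shoved or knocked over (moved more than 25 mm) (distance of any of panel_a, panel_b, tablet_a, tablet_b, paint_jar, glue_bottle, brush_cup, brush from where it was at the start of the episode above 0.025 m).
It also fails if it takes over 72 s, if anything falls off the work surface, if the arm or the gripper's body presses on something with over 40 N, if the wrist force passes 120 N, or if a joint passes its speed limit or range.

## Robot

A 7-joint arm with a two-finger parallel gripper is mounted at the origin on the work surface. World frame = base frame: x ahead of the robot, y to its left, z up, the work surface at z = 0. Lengths are in mm, angles in rad, forces in N, time in s.
With the tool pointing down it reaches from about 400 to 875 mm from the base axis. Payload 4.4 kg.
Tool frame: the origin (TCP) lies at the very end of the fingers, on their centre line; the grasp point (between the pads) lies 19 mm behind it; y points along the fingers, z is the direction in which the jaws open and shut, and the axes are right-handed (so a half turn about y gives the same grasp; the last joint's range is limited). The gripper opens to 85 mm and grips with 20 to 120 N. Pads are 22 mm wide; open, the fingers measure 114 mm over their backs; the gripper's body (76 mm by 85 mm) begins 54 mm behind the grasp point. The pads swing forward as they close: fully open they stand 13 mm farther back than shut.
Start: joints at [-1.273, 0.628, 0.038, 1.517, -0.027, 0.996, -0.02], TCP at [231.266, 607.482, 231.313] pointing down, gripper open.
Joint ranges: [-3.06, 3.06], [-0.37, 2.12], [-1.25, 1.32], [0.18, 2.47], [-1.1, 4.24], [0.23, 1.98], [-2.94, 2.94]. Speed limits (rad/s): [2.57, 2.57, 3.14, 3.14, 3.14, 3.14, 3.14].

## Interface

Orientations are given as [roll, pitch, yaw] about the fixed x, y, z axes, in that order (R = Rz(yaw) Ry(pitch) Rx(roll)).
In Python, from cell import * gives the robot as it stands.
- The arm moves only by the tool apply_moves, never from a script. Its argument "targets" is a list of rows, each a list of 6 numbers: the shift along the tool's x, y, z in units of 40 mm (1.0 is 40 mm), then the turn, a rotation vector about the tool's x, y, z in units of 8 degrees (1.0 is 8 degrees). A call has 1 to 12 rows; each row shifts and turns the commanded pose from where the row before left it, along the tool's axes as they then stand; what a row does not reach is not made up. A row lasts 1/8 s, in which the tool goes at most 62.5 mm and 10.7 degrees, less where a joint would pass 70% of its speed; a pose out of reach is approached as far as the arm can. A call is refused whole if a number of a shift passes 1 or a number of a turn 1, either way. A call with a gripper value outside its range is refused whole. "jaw" is the gripper command: -1 is shut, 1 is fully open, values between are in proportion, set as the call begins (left out, the last holds). The fingers move at their own pace and stop on an object; the grip force is fixed at half the most. Time passes only in rows, so rows that do not move let the fingers close. It gives the time, the measured TCP pose, the force and the opening at its end, in the units of the state.
- read_state(): the state, without advancing time (a new reading comes with each control period).
- get_image(name): name is "side" or "top" or "wrist"; returns the picture (420x560x3 uint8, red, green, blue); there is no depth.
- calibration(name): a dict with "fx", "fy", "cx", "cy" (pixels), "world_from_camera" (4x4, takes a point from camera to world coordinates). Camera axes: x right, y down, z forward; pixel columns grow to the right and rows downward; lengths in mm; the calibration is good to about 2 mm. A picture is of the moment at which its call begins: read the wrist's pose just before it. calibration takes no time and is no camera call; for the wrist camera it gives the pose at the moment of the call.
- finish_job(): hands the job in, once; it reports no verdict.
The state is a dict: "clock": time; "qpos": joint angles; "qd": joint speeds; "tau": joint torques, N m; "eef_pos": TCP position; "tool_rot": TCP orientation; "force": force on the tool from outside, world axes, zero at the start; "torque": the same for the moment, N m; "width": finger opening in mm.
Only numpy, scipy, OpenCV 4.12 (cv2) and the standard library are available. Lean on these libraries where they do the work, as an engineer would, in place of code of your own. Each camera call takes 0.05 s, during which the arm holds its last target. There are 200 camera calls.

## Working session

There is one attempt and no reset: what is moved stays moved. The work goes in short steps, Python scripts to look and compute and a tool call to move; the robot and the scene stay as the last step left them, time stands still between calls to the robot, and variables do not carry over. Pictures are saved under pics/ and viewed, about 8 in all and at most 12, crops included, and the job is handed in when it is done.

Besides the shell and the picture viewer there is one more tool, called after ">>>" as a command line: name --pt "numbers of a row" for each row, then --argument value for the rest. apply_moves: Moves the arm, as the interface text tells. Its arguments: {"type":"object","properties":{"targets":{"type":"array"},"jaw":{"type":"number"}},"required":["targets"]}

```bash
mkdir -p pics; ls
python3 - <<'E'
from cell import *
import cv2,numpy as np
print(read_state())
for n in("side","top"):
    cv2.imwrite(f"pics/{n}0.png",get_image(n)[:,:,::-1]); c=calibration(n); print(n,c["fx"],c["cx"],c["cy"],np.round(c["world_from_camera"],3).tolist())
a=cv2.imread("pics/side0.png");b=cv2.imread("pics/top0.png")
E
```

```text
pics
{'clock': 0.0, 'qpos': array([-1.27276742,  0.62934082,  0.03840287,  1.51835086, -0.02698408,
        0.99630763, -0.01999606]), 'qd': array([ 0.00046206,  0.00106169,  0.00026124, -0.00042984, -0.00055697,
        0.00150666,  0.00020878]), 'tau': array([-4.56066446e-04, -5.63412380e+01,  1.22609474e+00, -1.93442738e+01,
        1.10578258e-02,  1.06927310e-02, -2.70627305e-05]), 'eef_pos': array([231.04108739, 606.89025356, 230.39730352]), 'tool_rot': array([-1.57268608e+00, -1.47747667e-05, -3.63784287e-01]), 'force': array([ 0.52205235, -0.57253696, -0.26707635]), 'torque': array([ 0.0026039 , -0.03674488, -0.02152131]), 'width': 85.6334648837954}
side 392.5597639432203 277.5680087943863 210.52599866130822 [[0.953, -0.226, 0.2, 434.615], [-0.302, -0.673, 0.675, -496.892], [-0.018, -0.704, -0.71, 668.04], [0.0, 0.0, 0.0, 1.0]]
top 445.9325489816042 280.4921863817424 206.29167835118955 [[0.007, -0.998, 0.061, 522.033], [-1.0, -0.006, 0.026, -6.205], [-0.026, -0.061, -0.998, 1072.275], [0.0, 0.0, 0.0, 1.0]]
```

View pics/top0.png

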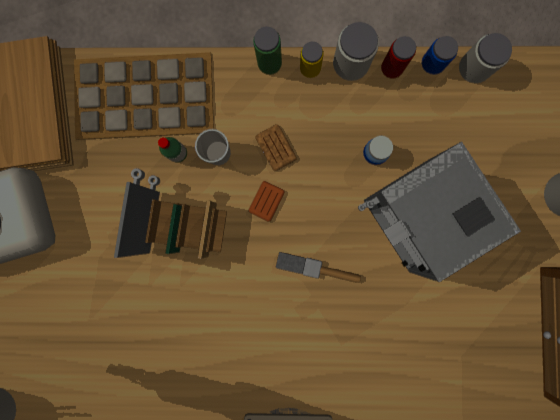

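View pics/side0.png

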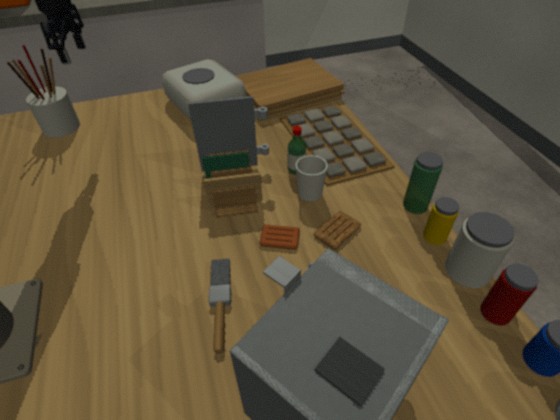

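```bash
cat > h.py <<'E'
from cell import *
import cv2,numpy as np
from scipy.spatial.transform import Rotation as R
def cal(n):
    c=calibration(n);return c
def w(c,u,v,z):
    T=np.array(c["world_from_camera"]);d=T[:3,:3]@[(u-c["cx"])/c["fx"],(v-c["cy"])/c["fy"],1];o=T[:3,3]
    return np.round(o+d*(z-o[2])/d[2],1)
def px(c,p):
    T=np.array(c["world_from_camera"]);q=T[:3,:3].T@(np.array(p)-T[:3,3]);return np.round([c["fx"]*q[0]/q[2]+c["cx"],c["fy"]*q[1]/q[2]+c["cy"]],1)
def snap(n,f,crop=None,k=1):
    c=cal(n);i=get_image(n)[:,:,::-1]
    cv2.imwrite(f"pics/{f}_raw.png",i)
    if crop: x0,y0,x1,y1=crop;i=i[y0:y1,x0:x1]
    i=cv2.resize(i,None,fx=k,fy=k,interpolation=cv2.INTER_CUBIC);cv2.imwrite(f"pics/{f}.png",i);return c
E
python3 - <<'E'
from h import *
i=cv2.imread("pics/top0.png")
a=cv2.resize(i[160:262,105:235],None,fx=4,fy=4,interpolation=2)  # 520x408
b=cv2.resize(i[135:285,350:525],None,fx=4,fy=4,interpolation=2) #700x600
a=cv2.resize(i[160:265,105:170],None,fx=5.7,fy=5.7,interpolation=2)
b=cv2.resize(i[180:280,350:427],None,fx=5.5,fy=5.5,interpolation=2)
m=np.zeros((600,800,3),np.uint8);m[:a.shape[0],:a.shape[1]]=a;m[:b.shape[0],375:375+b.shape[1]]=b
m=np.uint8(255*(m/255.)**.6)
cv2.imwrite("pics/m.png",m)
E
```

```text
(no output)
```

View pics/m.png

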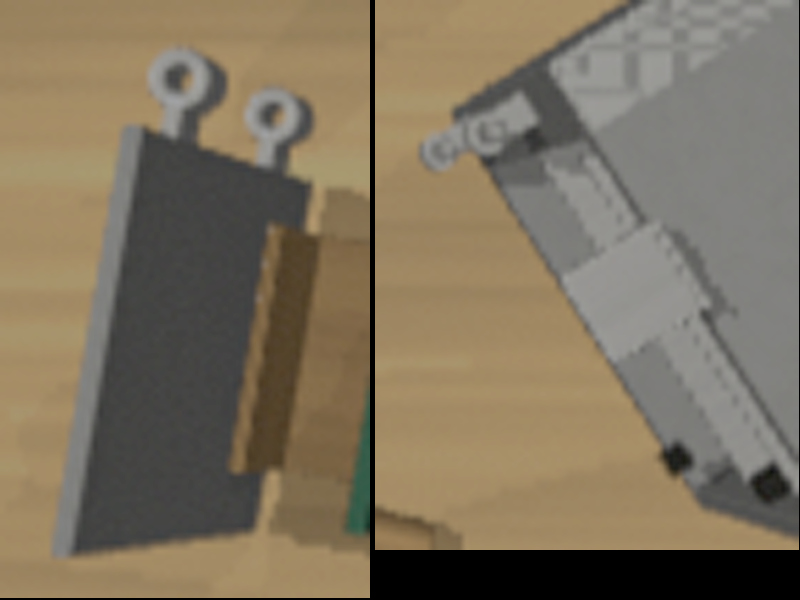

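Run:
```python
from h import *
c=cal("top")
def L(u,v,z):return w(c,105+u/5.7,160+v/5.7,z)
def Q(u,v,z):return w(c,350+(u-375)/5.5,180+v/5.5,z)
h=L(134,128,210);f=L(64,553,210);d=h-f;print(h,f,np.linalg.norm(d),np.degrees(np.arctan2(d[1],d[0])),(h+f)/2)
u=d/np.linalg.norm(d)
print("kn",L(180,80,175),L(273,117,67),"pred",(h+f)/2+96*u)
print("pins",Q(441,150,182),Q(489,133,74))
for n,p in dict(tHing=(381,191.8,232),tfree=(440,280,232),t3=(518,230,232),t4=(462,145,232)).items(): print(n,w(c,*p))
a=w(c,381,191.8,232);b=w(c,440,280,232);e=a-b;print(np.linalg.norm(e),np.degrees(np.arctan2(e[1],e[0])))
a=w(c,462,145,232);b=w(c,518,230,232);e=a-b;print(np.linalg.norm(e),np.degrees(np.arctan2(e[1],e[0])))
print("tab",Q(562,282,244),Q(612,362,244))
print("stops",Q(678,458,130),Q(770,483,130))
print("brush/cups jar bottle",w(c,378,148,75),w(c,212,147,90),w(c,165,143,130),w(c,277,265,10),w(c,363,278,10))
```

```text
[619.5 314.9 210. ] [473.8 334.8 210. ] 147.05271163769814 -7.777449576369878 [546.65 324.85 210.  ]
kn [640.8 311.8 175. ] [640.4 312.   67. ] pred [641.76691314 311.85874007 210.        ]
pins [ 575.2 -145.3  182. ] [ 588.6 -181.6   74. ]
tHing [ 601.6 -173.2  232. ]
tfree [ 438.1 -280.9  232. ]
t3 [ 531.6 -425.8  232. ]
t4 [ 690.9 -325.6  232. ]
195.78442226081216 33.37351947870678
188.19280007481686 32.16997015850228
tab [ 527.4 -175.9  244. ] [ 500.8 -192.3  244. ]
stops [ 461.8 -242.5  130. ] [ 452.7 -277.1  130. ]
brush/cups jar bottle [ 715.2 -198.3   75. ] [713.6 173.5  90. ] [714.2 267.9 130. ] [447.2  28.8  10. ] [ 418.7 -173.9   10. ]
```

Run:
```python
from h import *
c=cal("top")
def Q(u,v,z):return w(c,350+(u-375)/5.5,180+v/5.5,z)
for dz in (0,10,18): print("pins lo",Q(441,150,65+dz),"hi",Q(489,133,173+dz))
hi=Q(489,133,182);
# cabinet fit: 4 top corners
P=np.array([[601.6,-173.2],[438.1,-280.9],[531.6,-425.8],[690.9,-325.6]]);M=np.array([[-90,100],[-90,-100],[90,-100],[90,100.]])
A=P-P.mean(0);H=M.T@A;t=np.arctan2(H[0,1]-H[1,0],H[0,0]+H[1,1]);r=np.array([[np.cos(t),-np.sin(t)],[np.sin(t),np.cos(t)]])
print(np.degrees(t),P.mean(0),(M@r.T+P.mean(0)-P).round(1),"hinge nom",r@[-110,85]+P.mean(0))
s=read_state();print(s["eef_pos"])
```

```text
pins lo [ 582.2 -163.6   65. ] hi [ 582.  -164.2  173. ]
pins lo [ 581.6 -162.    75. ] hi [ 581.4 -162.5  183. ]
pins lo [ 581.1 -160.8   83. ] hi [ 580.8 -161.1  191. ]
-57.755257131589715 [ 565.55  -301.375] [[ 0.5  1.3]
 [-5.1  2.3]
 [-2.6 -5. ]
 [ 7.2  1.5]] hinge nom [ 578.75196566 -162.98891651]
[231.08647548 606.93080463 230.49607837]
```

```bash
cat >> h.py <<'E'
def plan(x,y,z,yaw):
    s=read_state();rp=s["tool_rot"];print("clk %.2f"%s["clock"],s["eef_pos"].round(1),np.degrees(rp).round(2),"F",s["force"].round(1),"w %.1f"%s["width"])
    A=R.from_euler("xyz",rp);B=R.from_euler("xyz",[-90,0,yaw],degrees=True)
    print("turn",(np.degrees((A.inv()*B).as_rotvec())/8).round(3),"then shift",(B.inv().apply(np.array([x,y,z])-s["eef_pos"])/40).round(3),"| shift in present axes",(A.inv().apply(np.array([x,y,z])-s["eef_pos"])/40).round(3))
E
python3 -c "
from h import *
plan(545.5,325,285,-7.8)"
```

```text
clk 0.10 [231.1 606.9 230.5] [-90.1   -0.   -20.85] F [-0.3 -0.6 -0.4] w 85.3
turn [ 1.200e-02 -1.631e+00 -1.000e-03] then shift [ 8.744 -1.363 -5.916] | shift in present axes [ 9.854 -1.356 -3.792]
```

>>> apply_moves --pt "0 -0.7 0 0.01 -0.8 0" --pt "0 -0.66 0 0 -0.83 0" --pt "0.9 0 -0.6 0 0 0" --pt "0.9 0 -0.6 0 0 0" --pt "0.9 0 -0.6 0 0 0" --pt "0.9 0 -0.6 0 0 0" --pt "0.9 0 -0.6 0 0 0" --pt "0.9 0 -0.6 0 0 0" --pt "0.9 0 -0.6 0 0 0" --pt "0.9 0 -0.6 0 0 0" --pt "0.9 0 -0.6 0 0 0" --pt "0.64 0 -0.52 0 0 0" --jaw 1

```text
clock: 1.6
eef_pos: [546.8, 323.4, 284.9]
tool_rot: [-1.571, -0.0, -0.138]
force: [-0.3, -0.5, 0.9]
width: 85.4
```

```bash
python3 -c "
from h import *
c=snap('wrist','w1')
plan(545.5,325,182,-7.8)
print(px(c,[545.5,325,210]),c['fx'],np.round(c['world_from_camera'],2).tolist())"
```

```text
clk 1.65 [550.5 318.2 284.8] [-90.18  -0.2   -8.24] F [ 2.4 -3.9 -0.5] w 85.1
turn [ 0.022 -0.055  0.025] then shift [-0.147  2.571  0.15 ] | shift in present axes [-0.157  2.57   0.157]
[282.1 220.5] 298.46787123101933 [[0.14, 0.94, 0.32, 464.8], [0.99, -0.13, -0.04, 336.04], [0.0, 0.32, -0.95, 427.22], [0.0, 0.0, 0.0, 1.0]]
```

View pics/w1.png

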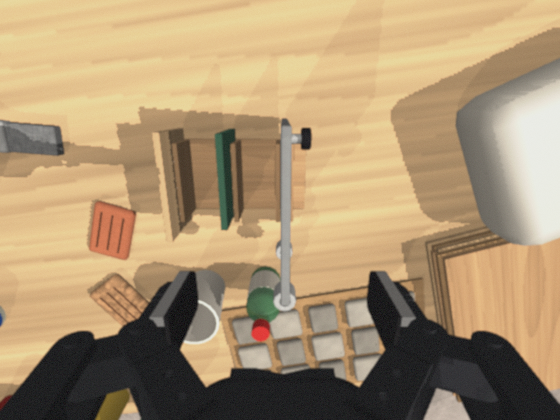

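```bash
python3 -c "
from h import *
c=snap('wrist','w2',(220,100,350,320),3)
f=w(c,286.5,122,210);k=w(c,285,301,175);d=k-f;print(f,k,np.degrees(np.arctan2(d[1],d[0])),np.hypot(*d[:2]))
plan(545.5,325,182,-7.8)"
```

```text
[477.3 333.1 210. ] [647.8 308.3 175. ] -8.275892827075207 172.29419607171909
clk 1.70 [548.8 320.1 284.8] [-90.12  -0.12  -8.23] F [-0.3 -0.  -0.3] w 85.4
turn [ 0.015 -0.054  0.015] then shift [-0.098  2.57   0.109] | shift in present axes [-0.104  2.57   0.114]
```

View pics/w2.png

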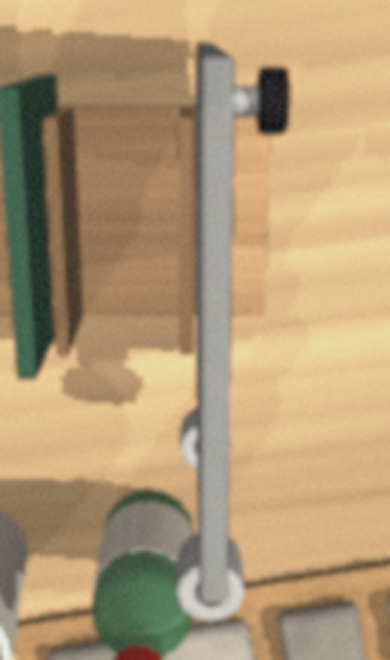

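```bash
python3 -c "
from h import *
c=cal('wrist')
W=lambda u,v,z:w(c,220+u/3,100+v/3,z)
f=W(214,52,210);h=W(213,600,210);k=W(210,588,175);k2=W(196,443,67)
d=h-f;print(f,h,k,k2,(f+h)/2,np.degrees(np.arctan2(d[1],d[0])),np.hypot(*d[:2]))
plan(545.5,325,182,-7.8)"
```

```text
[472.8 338.9 210. ] [620.6 318.8 210. ] [640.7 316.1 175. ] [639.8 312.5  67. ] [546.7  328.85 210.  ] -7.744406052119901 149.16048404319423
clk 1.70 [548.8 320.1 284.8] [-90.12  -0.12  -8.23] F [-0.3 -0.  -0.3] w 85.4
turn [ 0.015 -0.054  0.015] then shift [-0.098  2.57   0.109] | shift in present axes [-0.104  2.57   0.114]
```

>>> apply_moves --pt "-0.07 0.3 0.13 0.01 -0.05 0.01" --pt "0 0.6 0 0 0 0" --pt "0 0.6 0 0 0 0" --pt "0 0.6 0 0 0 0" --pt "0 0.45 0 0 0 0" --pt "0 0 0 0 0 0" --pt "0 0 0 0 0 0"

```text
clock: 2.58
eef_pos: [542.6, 332.6, 183.7]
tool_rot: [-1.567, 0.001, -0.127]
force: [0.4, -0.0, -0.0]
width: 85.3
```

>>> apply_moves --pt "0 0 0 0 0 0" --pt "0 0 0 0 0 0" --pt "0 0 0 0 0 0" --pt "0 0 0 0 0 0" --pt "0 0 0 0 0 0" --pt "0 0 0 0 0 0" --pt "0 0 0 0 0 0" --pt "0 0 0 0 0 0" --jaw -1

```text
clock: 3.58
eef_pos: [543.3, 329.8, 183.7]
tool_rot: [-1.57, 0.001, -0.13]
force: [-2.3, -3.4, 5.5]
width: 7.1
```

```bash
python3 -c "
from h import *
plan(546,326,300,-7.8)"
```

```text
clk 3.58 [543.3 329.8 183.7] [-8.995e+01  8.000e-02 -7.450e+00] F [-2.3 -3.4  5.5] w 7.1
turn [-0.006  0.044 -0.01 ] then shift [ 0.08  -2.907 -0.086] | shift in present axes [ 0.075 -2.907 -0.084]
```

>>> apply_moves --pt "0 -0.2 0 0 0 0" --pt "0 -0.4 0 0 0 0" --pt "0 -0.5 0 0 0 0" --pt "0 -0.5 0 0 0 0" --pt "0 -0.6 0 0 0 0" --pt "0 -0.6 0 0 0 0" --pt "0 -0.6 0 0 0 0" --pt "0 -0.2 0 0 0 0" --pt "0 0 0 0 0 0" --pt "0 0 0 0 0 0"

```text
clock: 4.82
eef_pos: [542.8, 330.7, 326.4]
tool_rot: [-1.569, 0.003, -0.129]
force: [1.2, 0.4, -4.6]
width: 6.9
```

```bash
python3 -c "
from h import *
c=snap('wrist','w3')
plan(546,326,300,-7.8);s=read_state();print(s['torque'])"
```

```text
clk 4.88 [542.9 330.6 326.3] [-89.91   0.16  -7.4 ] F [-0.4  0.1 -3.9] w 7.0
turn [-0.012  0.051 -0.021] then shift [ 0.093  0.657 -0.104] | shift in present axes [ 0.094  0.656 -0.106]
[-0.01896079  0.04533005  0.02878331]
```

View pics/w3.png

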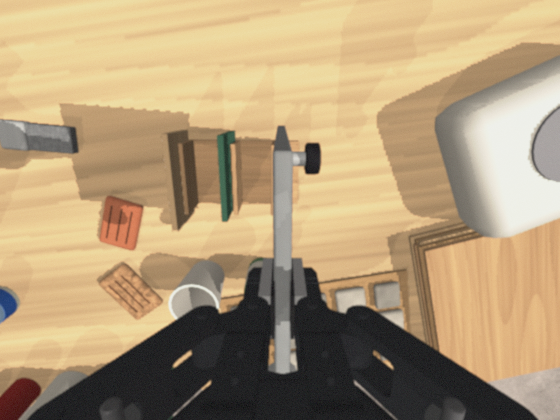

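>>> apply_moves --pt "0 0 -0.4 0 0 0" --pt "0 0 -0.8 0 0 0" --pt "0 0 -0.9 0 0 0" --pt "0 0 -0.9 0 0 0" --pt "0 0 -0.9 0 0 0" --pt "0 0 -0.9 0 0 0" --pt "0 0 -0.9 0 0 0" --pt "0 0 -0.9 0 0 0" --pt "0 0 -0.9 0 0 0" --pt "0 0 -0.8 0 0 0" --pt "0 0 -0.5 0 0 0" --pt "0 0 -0.2 0 0 0"

```text
clock: 6.38
eef_pos: [496.0, -28.6, 326.4]
tool_rot: [-1.569, 0.002, -0.133]
force: [-0.4, -0.7, -3.6]
width: 7.5
```

>>> apply_moves --pt "0 0 0 0 0.5 0" --pt "0 0 0 0 0.8 0" --pt "0 0 0 0 0.8 0" --pt "0 0 0 0 0.8 0" --pt "0 0 0 0 0.8 0" --pt "0 0 0 0 0.8 0" --pt "0 0 0 0 0.8 0" --pt "0 0 0 0 0.6 0" --pt "0 0 0 0 0.4 0" --pt "0 0 0 0 0 0" --pt "0 0 0 0 0 0"

```text
clock: 7.75
eef_pos: [496.9, -25.9, 326.4]
tool_rot: [-1.57, 0.003, -1.007]
force: [0.1, 0.3, -3.7]
width: 7.1
```

```bash
python3 -c "
from h import *
plan(497,-28,238,-57.8)"
```

```text
clk 7.75 [496.9 -25.9 326.4] [-89.94   0.18 -57.72] F [ 0.1  0.3 -3.7] w 7.1
turn [-0.007  0.01  -0.023] then shift [ 0.045  2.211 -0.026] | shift in present axes [ 0.052  2.21  -0.028]
```

>>> apply_moves --pt "0 0.5 0 0 0 0" --pt "0 0.8 0 0 0 0" --pt "0 0.6 0 0 0 0" --pt "0 0.3 0 0 0 0" --pt "0 0 0 0 0 0" --pt "0 0 0 0 0 0"

```text
clock: 8.5
eef_pos: [497.8, -26.1, 239.3]
tool_rot: [-1.568, 0.002, -1.009]
force: [-0.4, 0.2, -2.6]
width: 6.8
```

```bash
python3 -c "
from h import *
c=snap('top','t2',(265,165,425,285),5)
plan(497,-28,238,-57.8)"
```

```text
clk 8.55 [497.8 -26.1 239.4] [-89.84   0.1  -57.8 ] F [ 0.7  0.6 -2.8] w 6.7
turn [-0.019 -0.    -0.013] then shift [ 0.03   0.036 -0.043] | shift in present axes [ 0.03   0.036 -0.043]
```

View pics/t2.png

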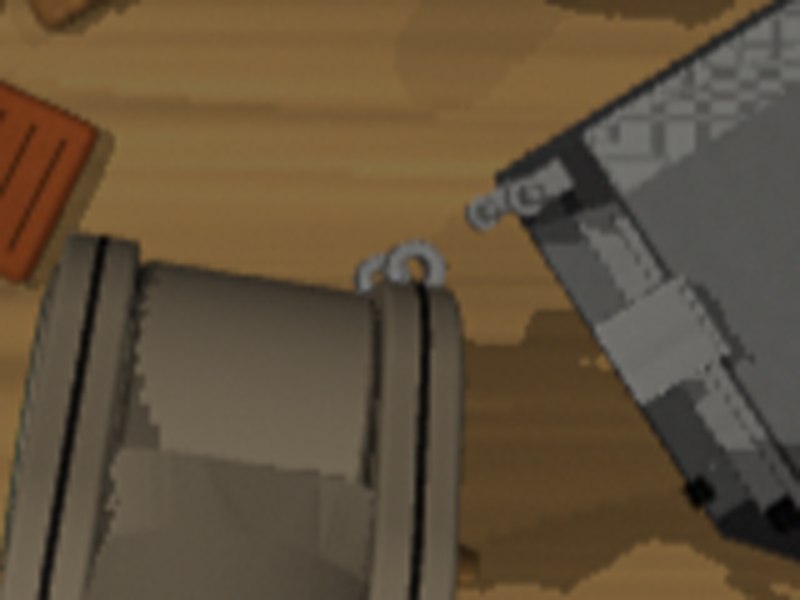

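```bash
python3 -c "
from h import *
c=cal('top')
k=w(c,265+414/5,165+268/5,230.7);print(k,k-[497.8,-26.1,0])
d=(k-[497.8,-26.1,0])[:2];a=np.radians(-57.8);print('tool x,z',d@[np.cos(a),np.sin(a)],d@[-np.sin(a),np.cos(a)])
print(w(c,265+526/5,165+195/5,184),w(c,265+487/5,165+210/5,76))
print(w(c,265+374/5,165+275/5,122.7))
"
```

```text
[ 550.8 -111.   230.7] [ 53.  -84.9 230.7]
tool x,z 100.08424243597885 -0.3929580336441533
[ 581.7 -161.2  184. ] [ 582.1 -162.8   76. ]
[ 551.4 -107.6  122.7]
```

>>> apply_moves --pt "0.2 0 -0.03 0 0 0" --pt "0.4 0 0 0 0 0" --pt "0.4 0 0 0 0 0" --pt "0.3 0 0 0 0 0" --pt "0.15 0 0 0 0 0" --pt "0.04 0 0 0 0 0" --pt "0 0.2 0 0 0 0" --pt "0 0.12 0 0 0 0" --pt "0 0 0 0 0 0" --pt "0 0 0 0 0 0"

```text
clock: 9.8
eef_pos: [527.7, -76.9, 225.5]
tool_rot: [-1.57, 0.003, -1.009]
force: [0.6, 0.4, -3.8]
width: 6.9
```

```bash
python3 -c "
from h import *
snap('top','t3',(330,180,410,240),5);snap('side','s3',(200,200,420,420),2)
a=cv2.imread('pics/t3.png');b=cv2.imread('pics/side0.png')
s=cv2.resize(cv2.imread('pics/s3_raw.png')[200:400,180:380],None,fx=2,fy=2,interpolation=2)
cv2.imwrite('pics/m3.png',np.hstack([np.vstack([a,np.zeros((100,400,3),np.uint8)]),s]))
plan(497,-28,225,-57.8)"
```

```text
clk 9.90 [527.9 -77.  225.7] [-89.93   0.15 -57.8 ] F [-0.4  0.7 -3.9] w 6.8
turn [-0.009  0.001 -0.019] then shift [-1.447  0.017 -0.   ] | shift in present axes [-1.447  0.021 -0.   ]
```

View pics/m3.png

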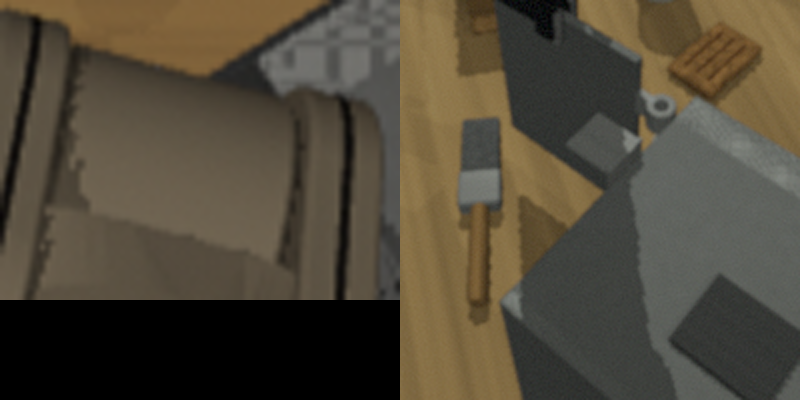

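>>> apply_moves --pt "0.01 0.04 0 0 0 0" --pt "0 0.04 0 0 0 0" --pt "0 0.04 0 0 0 0" --pt "0 0.03 0 0 0 0" --pt "0 0 0 0 0 0"

```text
clock: 10.52
eef_pos: [528.3, -77.4, 219.5]
tool_rot: [-1.569, 0.002, -1.009]
force: [1.0, -0.2, -3.1]
width: 6.8
```

```bash
python3 -c "
from h import *
c=cal('side');print('pred ring',px(c,[581,-161.7,217]),'seen',[180+258/2,200+105/2])
plan(528,-77,218,-57.8)"
```

```text
pred ring [309.3 250.7] seen [309.0, 252.5]
clk 10.53 [528.3 -77.4 219.5] [-89.92   0.14 -57.8 ] F [ 1.  -0.2 -3.1] w 6.8
turn [-0.01  -0.    -0.017] then shift [-0.013  0.038  0.001] | shift in present axes [-0.013  0.038  0.   ]
```

>>> apply_moves --pt "0 0.03 0 0 0 0" --pt "0 0.03 0 0 0 0" --pt "0 0.03 0 0 0 0" --pt "0 0 0 0 0 0"

```text
clock: 11.02
eef_pos: [528.2, -77.4, 215.8]
tool_rot: [-1.57, 0.002, -1.009]
force: [1.5, -1.3, -3.4]
width: 6.8
```

>>> apply_moves --pt "0 0.04 0 0 0 0" --pt "0 0.04 0 0 0 0" --pt "0 0.04 0 0 0 0" --pt "0 0 0 0 0 0"

```text
clock: 11.52
eef_pos: [528.1, -77.4, 211.0]
tool_rot: [-1.57, 0.003, -1.009]
force: [2.4, -0.9, -3.8]
width: 6.9
```

```bash
python3 -c "
from h import *
plan(528,-77,203.7,-57.8);print(read_state()['torque'])"
```

```text
clk 11.53 [528.1 -77.4 211. ] [-89.94   0.14 -57.8 ] F [ 2.4 -0.9 -3.8] w 6.9
turn [-0.007  0.    -0.018] then shift [-0.01   0.182  0.003] | shift in present axes [-0.01   0.182  0.003]
[-0.21889502 -0.69566627  0.14778524]
```

>>> apply_moves --pt "0.015 0.03 0.015 0 0 0" --pt "0 0.04 0 0 0 0" --pt "0 0.04 0 0 0 0" --pt "0 0 0 0 0 0"

```text
clock: 12.02
eef_pos: [528.6, -77.5, 206.5]
tool_rot: [-1.57, 0.003, -1.009]
force: [0.9, -0.7, -5.0]
width: 7.1
```

>>> apply_moves --pt "0 0.03 0 0 0 0" --pt "0 0.025 0 0 0 0" --pt "0 0 0 0 0 0"

```text
clock: 12.4
eef_pos: [528.6, -77.5, 204.4]
tool_rot: [-1.57, 0.003, -1.009]
force: [1.2, -0.2, -4.6]
width: 6.8
```

```bash
python3 -c "
from h import *
plan(528,-77,203.7,-57.8);print(read_state()['torque'])"
```

```text
clk 12.40 [528.6 -77.5 204.4] [-89.96   0.17 -57.8 ] F [ 1.2 -0.2 -4.6] w 6.8
turn [-0.005 -0.001 -0.022] then shift [-0.019  0.017 -0.007] | shift in present axes [-0.018  0.017 -0.007]
[-0.09619326 -0.42405268  0.06459294]
```

Not seated yet (weight still on the tool); a few more half-millimetre steps.

>>> apply_moves --pt "0 0.015 0 0 0 0" --pt "0 0.015 0 0 0 0" --pt "0 0 0 0 0 0"

```text
clock: 12.78
eef_pos: [528.7, -77.3, 203.5]
tool_rot: [-1.57, 0.003, -1.009]
force: [0.2, 0.1, 0.6]
width: 6.9
```

```bash
python3 -c "
from h import *
plan(528,-77,203.7,-57.8)
c=snap('side','s4',(180,180,380,330),4)"
```

```text
clk 12.78 [528.7 -77.3 203.5] [-89.94   0.18 -57.8 ] F [0.2 0.1 0.6] w 6.9
turn [-0.008  0.    -0.022] then shift [-0.016 -0.005 -0.011] | shift in present axes [-0.016 -0.005 -0.011]
```

>>> apply_moves --pt "0 0 0 0 0 0" --pt "0 0 0 0 0 0" --pt "0 0 0 0 0 0" --pt "0 0 0 0 0 0" --pt "0 0 0 0 0 0" --jaw 0.5

```text
clock: 13.45
eef_pos: [528.7, -77.5, 203.3]
tool_rot: [-1.57, 0.003, -1.009]
force: [0.3, 0.1, -0.2]
width: 64.0
```

>>> apply_moves --pt "0 -0.3 0 0 0 0" --pt "0 -0.5 0 0 0 0" --pt "0 -0.6 0 0 0 0" --pt "0 -0.3 0 0 0 0" --pt "0 0 0 0 0 0"

```text
clock: 14.08
eef_pos: [529.3, -77.7, 272.2]
tool_rot: [-1.568, 0.002, -1.009]
force: [0.5, 0.2, -0.4]
width: 64.4
```

```bash
python3 -c "
from h import *
c=snap('wrist','w5');snap('side','s5',(180,180,380,330),4)
a=cv2.resize(cv2.imread('pics/w5_raw.png'),(400,300));b=cv2.resize(cv2.imread('pics/s5.png'),(400,300));z=cv2.resize(cv2.imread('pics/s4.png'),(400,300))
cv2.imwrite('pics/m5.png',np.vstack([np.hstack([a,b]),np.hstack([a*0,z])]))
cs=cal('side')
print('upper knuckle top hung -> full-res px',px(cs,[581.6,-162.2,195]))
plan(528,-77,270,-57.8)"
```

```text
upper knuckle top hung -> full-res px [309.2 260. ]
clk 14.18 [528.4 -77.5 270.8] [-89.99   0.2  -57.8 ] F [-0.4  0.5  0.1] w 63.8
turn [-0.001  0.    -0.025] then shift [-0.016  0.02  -0.001] | shift in present axes [-0.016  0.02  -0.001]
```

View pics/m5.png

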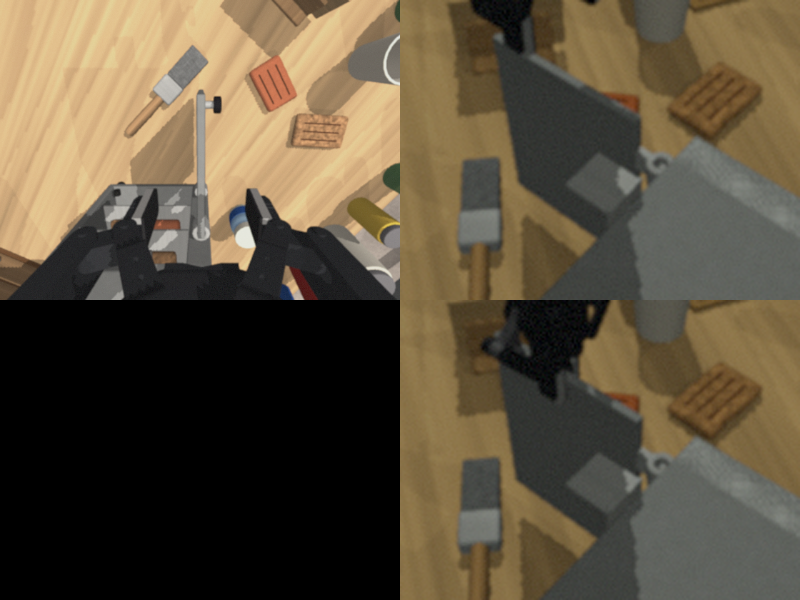

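>>> apply_moves --pt "-0.3 0 0.4 0 0 0" --pt "-0.4 0 0.5 0 0 0" --pt "-0.3 0 0.3 0 0 0" --pt "0 0 0 0 0 0" --pt "0 0 0 0 0 0" --pt "0 0.5 0 0 0 0" --pt "0 0.7 0 0 0 0" --pt "0 0.5 0 0 0 0" --pt "0 0.3 0 0 0 0" --pt "0 0 0 0 0 0" --jaw -1

```text
clock: 15.42
eef_pos: [547.5, -18.7, 191.0]
tool_rot: [-1.571, 0.003, -1.01]
force: [-0.1, -0.6, 0.7]
width: 0.3
```

Run:
```python
from h import *
plan(528,-77,190,-57.8)
s=read_state();H=np.array([581.6,-162.2]);p=s["eef_pos"][:2];y0=-57.8
# pose list: door opening phi from 90 -> 0, tool yaw = y0+0.6*(90-phi)
def pose(phi,g=20,r=140):
    a=np.radians(-57.8+(90-phi)); u=np.array([np.cos(a),np.sin(a)]);n=np.array([-np.sin(a),np.cos(a)])
    return H-r*u+(4+g)*n
cur=p;yaw=y0
for phi in list(range(90,-1,-6)):
    t=pose(phi);ny=y0+.6*(90-phi);d=t-cur;a=np.radians(yaw)
    print(phi,t.round(0),"x %.2f z %.2f turn %.2f"%((d@[np.cos(a),np.sin(a)])/40,(d@[-np.sin(a),np.cos(a)])/40,-(ny-yaw)/8));cur=t;yaw=ny
```

```text
clk 15.43 [547.5 -18.7 191. ] [-90.03   0.19 -57.87] F [-0.1 -0.6  0.7] w 0.3
turn [ 0.003 -0.009 -0.024] then shift [ 0.972  0.025 -1.189] | shift in present axes [ 0.974  0.022 -1.188]
90 [527. -31.] x -0.01 z -0.59 turn -0.00
84 [514. -37.] x -0.04 z -0.37 turn -0.45
78 [501. -45.] x -0.03 z -0.37 turn -0.45
72 [489. -54.] x -0.01 z -0.37 turn -0.45
66 [479. -64.] x 0.00 z -0.37 turn -0.45
60 [469. -76.] x 0.02 z -0.37 turn -0.45
54 [461. -88.] x 0.03 z -0.37 turn -0.45
48 [ 453. -101.] x 0.05 z -0.37 turn -0.45
42 [ 448. -115.] x 0.07 z -0.37 turn -0.45
36 [ 443. -129.] x 0.08 z -0.36 turn -0.45
30 [ 441. -144.] x 0.10 z -0.36 turn -0.45
24 [ 440. -158.] x 0.11 z -0.35 turn -0.45
18 [ 440. -173.] x 0.13 z -0.35 turn -0.45
12 [ 442. -188.] x 0.14 z -0.34 turn -0.45
6 [ 445. -202.] x 0.15 z -0.34 turn -0.45
0 [ 450. -216.] x 0.17 z -0.33 turn -0.45
```

>>> apply_moves --pt "0 0 -0.25 0 0 0" --pt "0 0 -0.25 0 0 0" --pt "-0.02 0 -0.2 0 -0.22 0" --pt "-0.02 0 -0.2 0 -0.22 0" --pt "-0.02 0 -0.25 0 -0.3 0" --pt "-0.02 0 -0.25 0 -0.3 0" --pt "-0.01 0 -0.25 0 -0.3 0" --pt "0 0 -0.25 0 -0.3 0" --pt "0 0 -0.25 0 -0.3 0" --pt "0 0 -0.25 0 -0.3 0" --pt "0.01 0 -0.25 0 -0.3 0" --pt "0.01 0 -0.25 0 -0.3 0"

```text
clock: 16.92
eef_pos: [458.7, -90.7, 191.5]
tool_rot: [-1.569, 0.002, -0.61]
force: [-0.0, 0.8, -0.3]
width: 0.0
```

Run:
```python
from h import *
plan(461,-88,190,-36.2)
H=np.array([581.6,-162.2]);d=read_state()["eef_pos"][:2]-H
# opening with finger offset 24 : angle of TCP about hinge
o=np.degrees(np.arctan2(d[1],d[0]))  # free dir at phi: 32.2-180+... ; -57.8+180+(90-phi)=212.2-phi, TCP is ahead by atan(24/r)
print(o,np.hypot(*d))
```

```text
clk 16.93 [458.7 -90.7 191.5] [-89.87   0.11 -34.94] F [-0.   0.8 -0.3] w 0.0
turn [-0.016  0.158 -0.014] then shift [0.007 0.037 0.09 ] | shift in present axes [0.009 0.037 0.09 ]
149.83373036854658 142.20718180586405
```

>>> apply_moves --pt "0.03 0 -0.24 0 -0.29 0" --pt "0.03 0 -0.24 0 -0.29 0" --pt "0.04 0 -0.24 0 -0.29 0" --pt "0.05 0 -0.24 0 -0.29 0" --pt "0.06 0 -0.24 0 -0.29 0" --pt "0.07 0 -0.24 0 -0.29 0" --pt "0.07 0 -0.23 0 -0.29 0" --pt "0.08 0 -0.23 0 -0.29 0" --pt "0.09 0 -0.23 0 -0.29 0" --pt "0.09 0 -0.22 0 -0.29 0" --pt "0.08 0 -0.18 0 -0.25 0" --pt "0.07 0 -0.15 0 -0.2 0"

```text
clock: 18.42
eef_pos: [445.5, -198.9, 191.1]
tool_rot: [-1.568, 0.001, -0.143]
force: [-0.3, -0.1, -0.3]
width: -0.2
```

Run:
```python
from h import *
plan(450,-216,190,-4)
snap('wrist','w6')
```

```text
clk 18.43 [ 445.5 -198.9  191.1] [-8.985e+01  6.000e-02 -8.190e+00] F [-0.3 -0.1 -0.3] w -0.2
turn [-0.02  -0.524 -0.007] then shift [ 0.143  0.028 -0.419] | shift in present axes [ 0.174  0.027 -0.408]
```

View pics/w6.png

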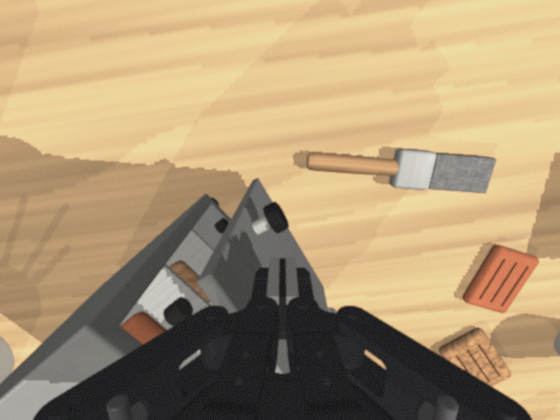

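>>> apply_moves --pt "0.08 0 -0.1 0 0 0" --pt "0.08 0 -0.1 0 0 0" --pt "0.07 0 -0.08 0 0 0" --pt "0.05 0 -0.06 0 0 0" --pt "0 0 0 0 0 0"

```text
clock: 19.1
eef_pos: [455.0, -213.7, 190.9]
tool_rot: [-1.568, 0.001, -0.145]
force: [-0.0, 0.4, -0.4]
width: 0.1
```

Run:
```python
from h import *
plan(450,-216,190,-4)
snap('wrist','w7');snap('top','t7',(340,170,460,290),4)
a=cv2.imread('pics/w7_raw.png')[150:350,150:350];b=cv2.imread('pics/t7.png')
cv2.imwrite('pics/m7.png',np.hstack([cv2.resize(a,(400,400)),cv2.resize(b,(400,400))]))
```

```text
clk 19.10 [ 455.  -213.7  190.9] [-8.984e+01  6.000e-02 -8.300e+00] F [-0.   0.4 -0.4] w 0.1
turn [-0.02  -0.537 -0.007] then shift [-0.12   0.023 -0.066] | shift in present axes [-0.114  0.023 -0.075]
```

View pics/m7.png

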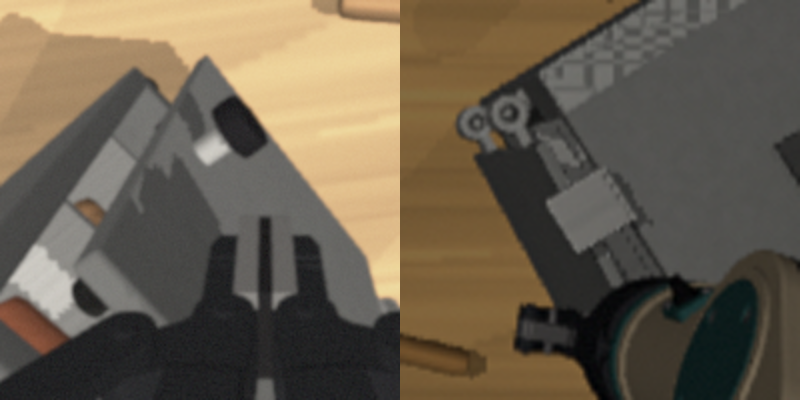

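>>> apply_moves --pt "0.07 0 -0.08 0 0 0" --pt "0.05 0 -0.06 0 0 0" --pt "0.05 0 -0.06 0 0 0" --pt "0 0 0 0 0 0"

```text
clock: 19.7
eef_pos: [460.5, -222.8, 190.9]
tool_rot: [-1.568, 0.001, -0.145]
force: [-0.2, -0.2, 0.2]
width: -0.1
```

>>> apply_moves --pt "0.05 0 -0.06 0 0 0" --pt "0.05 0 -0.06 0 0 0" --pt "0 0 0 0 0 0"

```text
clock: 20.08
eef_pos: [461.4, -224.5, 190.5]
tool_rot: [-1.564, 0.008, -0.143]
force: [-4.9, 8.0, 5.3]
width: 0.1
```

>>> apply_moves --pt "0.02 0 -0.02 0 0 0" --pt "0 0 0 0 0 0" --pt "0 0 0 0 0 0"

```text
clock: 20.45
eef_pos: [461.4, -224.5, 190.5]
tool_rot: [-1.563, 0.009, -0.143]
force: [-6.2, 9.6, 7.3]
width: -0.2
```

>>> apply_moves --pt "-0.05 0 0.06 0 0 0" --pt "-0.05 0 0.06 0 0 0" --pt "-0.05 0 0.06 0 0 0" --pt "-0.2 0 0.24 0 0 0" --pt "-0.4 0 0.5 0 0 0" --pt "-0.4 0 0.5 0 0 0" --pt "0 -0.5 0 0 0 0" --pt "0 -0.8 0 0 0 0" --pt "-0.5 -0.5 0.8 0 0 0" --pt "0 0 0.8 0 0 0" --pt "0 0 0.6 0 0 0" --pt "0 0 0 0 0 0"

```text
clock: 21.95
eef_pos: [419.8, -74.1, 263.5]
tool_rot: [-1.567, 0.001, -0.141]
force: [-0.2, -0.3, 0.0]
width: 0.0
```

Run:
```python
from h import *
plan(450,-216,190,-4)
snap('top','t8',(340,170,460,290),4)
c=snap('side','s8',(180,180,380,330),4)
b=cv2.imread('pics/t8.png');a=cv2.imread('pics/s8.png')
cv2.imwrite('pics/m8.png',np.hstack([cv2.resize(a,(400,300))[:300],cv2.resize(b,(300,300))]))
i=cv2.imread('pics/t8.png');cv2.imwrite('pics/m8.png',i)
```

```text
clk 21.95 [419.8 -74.1 263.5] [-8.981e+01  5.000e-02 -8.050e+00] F [-0.2 -0.3  0. ] w 0.0
turn [-0.024 -0.507 -0.006] then shift [ 1.     1.837 -3.486] | shift in present axes [ 1.246  1.825 -3.413]
```

View pics/m8.png

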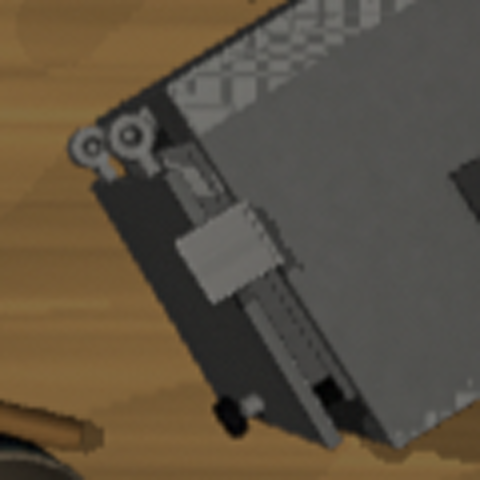

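Run:
```python
from h import *
c=cal("top");Wp=lambda u,v,z:w(c,340+u/4,170+v/4,z)
H=np.array([581.6,-162.2])
X=lambda d,t:(d@[np.cos(t),np.sin(t)])
fe=Wp(335,442,230)[:2];t0=Wp(245,300,230)[:2];kh=Wp(131,136,195)[:2];kl=Wp(92,147,87)[:2]
d=fe-t0;print("door dir along top",np.degrees(np.arctan2(-d[1],-d[0])));d2=fe-kh;print("hinge->free end",np.degrees(np.arctan2(-d2[1],-d2[0])),np.hypot(*d2))
print(kh,kl,fe)
a=Wp(170,93,232)[:2];b=Wp(395,445,232)[:2];e=a-b;print("cab edge",np.degrees(np.arctan2(e[1],e[0])),np.hypot(*e))
n=np.array([e[1],-e[0]])/np.hypot(*e)
print("dist from face (into): free end",(fe-b)@n,"knuckle",(kh-b)@n)
```

```text
door dir along top 32.04468071873421
hinge->free end 31.155925821031804 168.73840700919274
[ 581.  -164.3] [ 582.  -162.4] [ 436.6 -251.6]
cab edge 32.172435012985936 192.68723361966664
dist from face (into): free end -22.37491254096224 knuckle -19.381408564780113
```

>>> apply_moves --pt "0 0 0.5 0 0 0" --pt "0 0 0.3 0 0 0" --pt "0 0 0 0 0 0" --pt "0 0 0 0 0 0" --pt "0 0 0 0 0 0" --pt "0 0 0 0 0 0" --pt "0 0 0 0 0 0" --pt "0 0 0 0 0 0"

```text
clock: 23.05
eef_pos: [424.5, -44.5, 263.5]
tool_rot: [-1.568, 0.001, -0.145]
force: [0.2, 0.3, -0.4]
width: 0.1
```

Run:
```python
from h import *
snap('top','t9',(385,230,450,290),10)
a=cv2.imread('pics/t8_raw.png').astype(int)[200:290,360:430];b=cv2.imread('pics/t9_raw.png').astype(int)[200:290,360:430]
print(np.abs(a-b).mean(),np.abs(a-b).max())
i=cv2.imread('pics/t9.png');i=np.uint8(255*(i/255.)**.5)
c=cal('top');H=np.array([581.2,-163]);th=np.radians(-57.8);M=np.array([[np.cos(th),-np.sin(th)],[np.sin(th),np.cos(th)]])
# model of door top edge when door_edge sits at gap g from stops; door angle from hinge
for g,col in((0,(0,255,0)),(16,(0,0,255))):
    # door_edge cab x rel. hinge = -100-g+110 (nominal shift) -> with r=153, inner offset 4
    phi=np.arcsin((-(10-g)+4)/153)
    for dx in(-4,4):
        P=[]
        for yy in(-171,-100):
            q=np.array([dx*np.cos(phi)+yy*np.sin(phi),yy*np.cos(phi)-dx*np.sin(phi)]);p=M@q+H;P.append(px(c,[*p,230]))
        print(g,dx,P)
        cv2.line(i,*[tuple(int(v) for v in (np.array(p)-[385,230])*10+5) for p in P],col,1)
cv2.imwrite('pics/m9.png',i)
```

```text
0.8602116402116402 102
0 -4 [array([426.4, 279.8]), array([404.3, 248. ])]
0 4 [array([429.9, 277.4]), array([407.8, 245.6])]
16 -4 [array([418. , 284.6]), array([399.4, 250.7])]
16 4 [array([421.8, 282.6]), array([403.2, 248.7])]
```

Run:
```python
from h import *
s0=get_image("top").astype(int)
a=cv2.imread('pics/t8_raw.png').astype(int)[:,:,::-1];b=cv2.imread('pics/t9_raw.png').astype(int)[:,:,::-1]
r=np.s_[245:283,400:440]
print(np.abs(a-b)[r].mean(),np.abs(s0-b)[r].mean(),np.abs(s0-b)[r].max())
f=lambda p:np.float32(cv2.cvtColor(np.uint8(p[r]),cv2.COLOR_RGB2GRAY))
print(cv2.phaseCorrelate(f(a),f(b)),cv2.phaseCorrelate(f(b),f(s0)))
# bystander check vs. first picture
o=cv2.imread('pics/top0.png').astype(int)[:,:,::-1]
for n,(x0,y0,x1,y1) in dict(tabA=(245,178,290,225),tabB=(252,122,300,175),cup=(190,125,235,170),bottle=(155,133,190,165),jar=(360,133,396,168),panels=(160,195,230,260),brush=(272,248,368,288)).items():
    print(n,np.abs(o-s0)[y0:y1,x0:x1].mean().round(1))
```

```text
0.6859649122807018 0.6493421052631579 7
((-0.009247770849551529, -0.001113867044139738), 1.0217756569385528) ((0.030040593539876426, -0.004867710369083511), 1.014600599259138)
tabA 1.2
tabB 1.1
cup 1.1
bottle 1.1
jar 1.2
panels 6.7
brush 8.7
```

```bash
python3 -c "
from h import *
print(finish_job())"
```

```text
the job is handed in; nothing more can be done
None
```

The door is hung on both pins, pushed shut and released, and I handed the job in at about 23 s. The hand-in gave no verdict.

**Hanging:** I gripped the door by its top edge and lifted it out of the rack. I turned it to about 90° open and lowered it in steps of about 0.5 to 1.6 mm. Side force stayed under about 3 N. The door's weight came off the wrist (-4.6 to +0.6 N) at 203.5 mm, against an expected 203.7 mm. The side picture showed the upper knuckle exactly where a fully hung door would put it.

**Shutting:** I pushed the door shut with closed fingers. It pressed on the stops with about 13 N for roughly 0.4 s, then I backed the arm clear.

**Last checks:**
- **Door at rest:** three top pictures over about 1 s agreed to within 0.03 pixel.
- **Gap to the stops:** I estimate about 8 mm, with an uncertainty of a few mm, against the 16 mm limit. The door had sprung back a little, as the task allows. I had used up the picture viewer by then, so I could not view the final overlay of the door against the stops.
- **Robot:** it touched nothing, with the wrist force near zero.
- **Bystanders:** the tablets, cup, bottle and jar are unchanged. The change check was inconclusive for the two panels (the door had left that view) and for the brush (the arm was over it). I never touched any of these three.

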